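Drop the gudgeon pin home and hold the lamp for the circlip

TASK

Slide the loose gudgeon pin down into the upright pin bore of the piston on the V-block until it is fully home, resting on the lower clip. Then draw the inspection lamp out of its charging dock, tip it forward and finish while holding it raised and still in the gripper, its lens shining down at the mouth of the bore on a slant of about 45 degrees from some 15 cm away, touching nothing else, so that I can fit the upper circlip. Leave the other things on the bench where they are.

Things in the scene. Friction and masses are not known exactly. Their poses are not given: they have to be found in the camera images.
- pin: the gudgeon pin: a plain bright steel tube of constant diameter, 20 mm outside (12 mm hole), 54 mm long, 75 g, both ends chamfered by 2 mm and alike. It stands upright on the bench to the robot's left, in one of three spots that it shares with a short bronze bush and a stepped drift. Origin: centre of its lower end; z along its axis, up.
- piston: 80 mm aluminium piston on its side in a fixed wooden V-block, a steel rod lying flat from it (one rigid fixed piece). Its pin bore is upright and open; the rod's small end is already in line inside. Origin on the bench under the bore's axis, z up, +x along the rod. Crown on the -x side: disc 80 mm across, axis 52 mm up, x -36 to -18 mm, its top 92 mm up. Skirt on the y sides, below 80 mm.
- bore_mouth (a point): centre of the upper mouth of the pin bore, 82 mm above the bench; axes of the piston. The bore is 21.5 mm wide, 57 mm deep to the lower clip, in a flat-topped boss 34 mm across. The crown beside it stands 10 mm higher, 18 mm from the axis, so fingers fit best on the pin's +y and -y sides (piston's axes).
- bore_seat (a point): point on the bore's axis 57 mm below its mouth (25 mm above the bench), on the lower clip, where the lower end of the pin rests when home; the pin's upper end is then 3 mm below the mouth. The pin slides down by its own weight when let go upright in the bore.
- big_end (a point): centre of the rod's big end, 125 mm from the bore's axis along +x, 52 mm above the bench; 59 mm ring, 71 mm over the bolt lugs. Top of big end 62 mm and of the rod 61 mm above the bench; a packing block lies under it.
- lamp: right-angle inspection lamp, grey plastic, dark rubber bands, 150 to 250 g, 160 mm tall, upright in the dock, lowest 50 mm in the socket. Origin: centre of the handle's underside, z up the handle. Handle 34 (x) by 28 (y) by 130 mm; on top, z 130 to 160, the head juts out from x +17 to x -45 mm, also 28 mm wide. Light leaves along -x. Grip across the flat y sides, best near the top (z 135). Centre of mass near z 80.
- lamp_lens (a point): centre of the lens on the lamp's front, at x -45, z 145 mm in the lamp's frame; same axes as the lamp, so the beam runs along its -x.
- lamp_tail (a point): centre of the underside of the lamp's handle (the lamp's origin).
- dock: fixed black charging dock: base 110 by 84 by 10 mm, socket 53 by 47 mm outside, its rim 60 mm above the bench, inside 37 by 31 mm: the lamp stands 10 mm above the bench with 1.5 mm of play a side and lifts straight out, no latch. Origin: on the bench under the socket's centre; same axes as the docked lamp (light to -x).
- bush: bystander: bronze bush, 26 mm outside, 24 mm tall, hollow. Origin: centre of its underside.
- drift: bystander: stepped dark steel drift standing upright, 88 mm tall, 26 mm thick above a 17 mm foot. Origin: centre of its underside.
- spare_piston: bystander: a second 80 mm piston standing crown up on the bench, 55 mm tall, no rod. Origin: centre of its underside.
- oiler: bystander: white closed oil bottle with a black pointed cap, 52 mm across, 153 mm tall. Origin: centre of its underside.
- wrench: bystander: spanner lying flat, 170 mm long, 8 mm thick. Origin: near its middle, on the bench.
- pliers: bystander: circlip pliers lying flat, about 180 mm long, 12 mm thick; the handles run to -x. Origin: under their pivot.
- rings: bystander: piston rings lying flat, 80 mm across, 6 mm high. Origin: centre, on the bench.
Mind the look-alikes: they are no part of the job. What is shaped like the piston but orange or purple is not meant.

How it is judged:
By the outcome, as a careful person would: the job done as asked, in the order asked, and still so for the second after the job is handed in, while the arm keeps its last pose, push and grip.
It also fails if it takes over 53 s, if anything falls off the work surface, if the arm or the gripper's body presses on something with over 40 N, if the wrist force passes 120 N, or if a joint passes its speed limit or range.

ROBOT

A 7-joint arm with a two-finger parallel gripper is mounted at the origin on the work surface. World frame = base frame: x ahead of the robot, y to its left, z up, the work surface at z = 0. Lengths are in m, angles in degrees, forces in N, time in s.
With the tool pointing down it reaches from about 0.425 to 0.875 m from the base axis. Payload 8.4 kg.
Tool frame: the origin (TCP) lies between the finger pads; the fingertips stand 17 mm ahead of it and the grasp point (between the pads) lies 2 mm behind it; z points along the fingers, y is the direction in which the jaws open and shut (so a half turn about z gives the same grasp; the last joint's range is limited). The gripper opens to 85 mm and grips with 20 to 120 N. Pads are 22 mm wide; open, the fingers measure 114 mm over their backs; the gripper's body (76 mm by 85 mm) begins 54 mm behind the grasp point. The pads swing forward as they close: fully open they stand 13 mm farther back than shut.
Start: joints at [64.389, 19.091, 2.286, 83.961, -0.768, 76.965, -3.352], TCP at [0.222, -0.611, 0.248] pointing down, gripper open.
Joint ranges: [-147.57, 147.57], [-21.85, 119.76], [-74.77, 79.35], [14.55, 137.4], [-85.83, 265.84], [4.83, 119.75], [-152.11, 152.11]. Speed limits (degrees/s): [127.2, 127.2, 159.86, 159.86, 180, 180, 180].

INTERFACE

Orientations are given as [roll, pitch, yaw] about the fixed x, y, z axes, in that order (R = Rz(yaw) Ry(pitch) Rx(roll)).
In Python, from workcell import bot gives the robot as it stands.
- The arm moves only by the tool drive_tool, never from a script. Its arguments are lists of equal length, an entry for each row: "gripper": the opening, from -1 (shut) to 1 (fully open), so that 0 is half open; "dp": the shift along the tool's x, y, z in cm, a list of three; "spin": the turn about the tool's z in rad. In form: {"gripper": [gripper, ...], "dp": [[dx, dy, dz], ...], "spin": [spin, ...]}. A call has 1 to 12 rows; each row shifts and turns the commanded pose from where the row before left it, along the tool's axes as they then stand; what a row does not reach is not made up. A row lasts 1/8 s, in which the tool goes at most 62.5 mm and 10.7 degrees, less where a joint would pass 70% of its speed; a pose out of reach is approached as far as the arm can. A call with a gripper value outside its range is refused whole. The fingers move at their own pace and stop on an object; the grip force is fixed at half the most. Time passes only in rows, so rows that do not move let the fingers close. It gives the time, the measured TCP pose, the force and the opening at its end, in the units of the state.
- bot.sense(): the state, without advancing time (a new reading comes with each control period).
- bot.camera(name): name is "scene" or "side" or "wrist"; returns a dict with "img" (400x640x3 uint8, red, green, blue), "fx", "fy", "cx", "cy" (pixels), "R" (3x3) and "t" (3): a world point X has camera coordinates R X + t; the wrist camera has in their place "T_tool_cam" (4x4, takes a point from camera to tool coordinates, whose origin is the TCP and whose axes are the flange's). Camera axes: x right, y down, z forward; pixel columns grow to the right and rows downward; lengths in m; the calibration is good to about 2 mm. A picture is of the moment at which its call begins: read the wrist's pose just before it. There is no depth.
- bot.hand_in(): hands the job in, once; it reports no verdict.
The state is a dict: "clock": time; "joint_positions": joint angles; "qd": joint speeds; "tau": joint torques, N m; "ee_pos": TCP position; "eef_rot": TCP orientation; "force": force on the tool from outside, world axes, zero at the start; "torque": the same for the moment, N m; "grip_width": finger opening in m.
Only numpy, scipy, OpenCV 4.12 (cv2) and the standard library are available. Lean on these libraries where they do the work, as an engineer would, in place of code of your own. Each camera call takes 0.05 s, during which the arm holds its last target.

## Working session

There is one attempt and no reset: what is moved stays moved. The work goes in short steps, Python scripts to look and compute and a tool call to move; the robot and the scene stay as the last step left them, time stands still between calls to the robot, and variables do not carry over. Pictures are saved under pics/ and viewed, and the job is handed in when it is done.

Besides the shell and the picture viewer there is one more tool, called after ">>>" in YAML: its name, and indented under it one key for each argument. drive_tool: Moves the arm, as the interface text tells. Its arguments: {"type":"object","properties":{"gripper":{"type":"array","items":{"type":"number"}},"dp":{"type":"array","items":{"type":"array","items":{"type":"number"}}},"spin":{"type":"array","items":{"type":"number"}}},"required":["gripper","dp","spin"]}

```bash
mkdir -p pics; ls
python3 - <<'E'
from workcell import bot
import cv2,json,numpy as np
s=bot.sense();print(s)
for n in ["scene","side","wrist"]:
    c=bot.camera(n);cv2.imwrite(f"pics/{n}0.png",c["img"][:,:,::-1])
    print(n,{k:np.round(np.array(v),4).tolist() for k,v in c.items() if k!="img"})
    json.dump({k:np.array(v).tolist() for k,v in c.items() if k!="img"},open(f"{n}.json","w"))
E
```

```text
pics
{'clock': 0.0, 'joint_positions': array([64.38986355, 19.13407653,  2.28469152, 84.01070013, -0.76764049,
       76.96556953, -3.35140896]), 'qd': array([-0.10543392, -0.04276997,  0.01085629, -0.09984752,  0.07556125,
       -0.03118434, -0.08879746]), 'tau': array([-3.93533137e-04, -6.58560991e+01,  1.36494968e+00, -4.05557120e+01,
        1.67374837e-02,  1.26812031e-02, -2.56630625e-05]), 'ee_pos': array([ 0.22135631, -0.61069424,  0.24739818]), 'eef_rot': array([-1.79905129e+02,  6.68382413e-03,  1.99257555e+01]), 'force': array([-0.73928235,  0.74681367,  0.38791655]), 'torque': array([0.02244449, 0.00559868, 0.0338329 ]), 'grip_width': 0.08539542262199497}
scene {'fx': 489.7657, 'fy': 489.7657, 'cx': 320.7416, 'cy': 206.1333, 'R': [[-0.6526, 0.7577, 0.0], [0.5916, 0.5096, -0.6248], [-0.4734, -0.4078, -0.7808]], 't': [0.2902, -0.2267, 1.526]}
side {'fx': 520.9142, 'fy': 520.9142, 'cx': 330.0368, 'cy': 203.3571, 'R': [[-0.8799, -0.4752, 0.0066], [-0.3601, 0.6575, -0.6618], [0.3102, -0.5847, -0.7496]], 't': [0.4356, 0.2467, 1.4784]}
wrist {'fx': 290.4022, 'fy': 290.4022, 'cx': 319.0113, 'cy': 201.1183, 'T_tool_cam': [[-0.0, -0.9514, -0.3081, 0.0789], [1.0, 0.0002, -0.0008, 0.0002], [0.0008, -0.3081, 0.9514, -0.1253], [0.0, 0.0, 0.0, 1.0]]}
```

View pics/scene0.png

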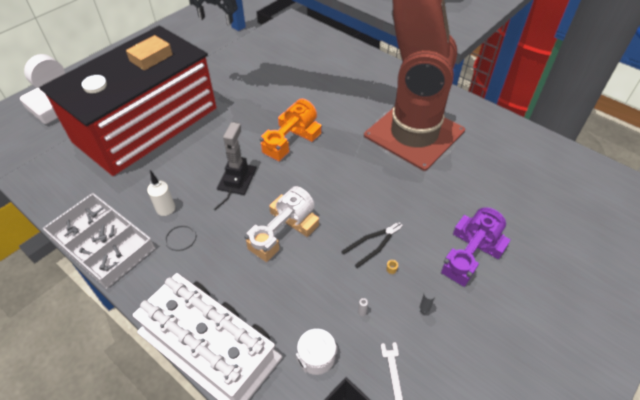

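View pics/side0.png

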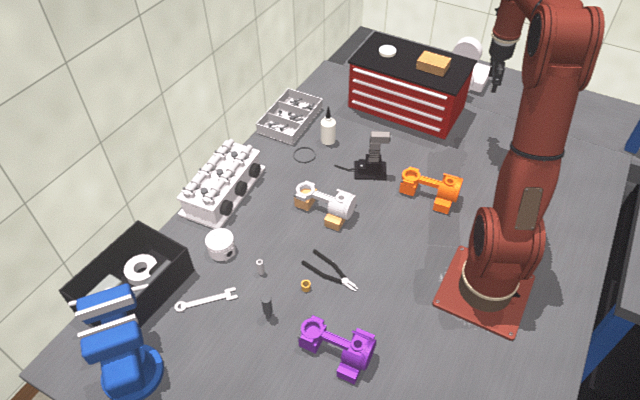

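View pics/wrist0.png

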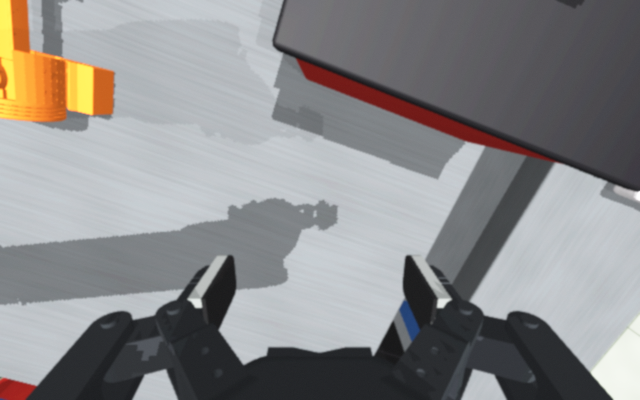

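The scene view shows the candidates for the pin: a bright tube (363,306), a bronze bush (392,266) and a dark drift (427,303). There are three pistons on blocks: white/aluminium (295,210), orange (292,128) and purple (478,240). The bright tube and the aluminium piston fit the description. I'll confirm both in enlarged crops. The lamp is at (233,155).

```bash
cat > h.py <<'E'
import json,numpy as np
C={n:json.load(open(f"{n}.json")) for n in ["scene","side","wrist"]}
def P(n,X):
    c=C[n];q=np.array(c["R"])@np.array(X,float)+np.array(c["t"]);return np.array([c["fx"]*q[0]/q[2]+c["cx"],c["fy"]*q[1]/q[2]+c["cy"]])
def ray(n,u,v):
    c=C[n];R=np.array(c["R"]);t=np.array(c["t"]);o=-R.T@t
    d=R.T@np.array([(u-c["cx"])/c["fx"],(v-c["cy"])/c["fy"],1]);return o,d
def atz(n,u,v,z):
    o,d=ray(n,u,v);return o+d*(z-o[2])/d[2]
def tri(a,b):
    o1,d1=ray("scene",*a);o2,d2=ray("side",*b)
    A=np.stack([d1,-d2],1);s=np.linalg.lstsq(A,o2-o1,rcond=None)[0]
    p,q=o1+s[0]*d1,o2+s[1]*d2;return (p+q)/2,np.linalg.norm(p-q)
E
python3 - <<'E'
import cv2,numpy as np
s=cv2.imread("pics/scene0.png");d=cv2.imread("pics/side0.png")
def crop(im,x,y,w,h,k): return cv2.resize(im[y:y+h,x:x+w],None,fx=k,fy=k,interpolation=cv2.INTER_CUBIC)
a=crop(s,340,240,100,80,4);b=crop(d,240,245,100,80,4)
c=crop(s,240,180,100,80,4);e=crop(d,285,170,100,80,4)
cv2.imwrite("pics/crop1.png",np.vstack([np.hstack([a,b])]))
cv2.imwrite("pics/crop2.png",np.hstack([c,e]))
f=crop(s,200,110,80,100,5);g=crop(d,325,115,80,100,5)
cv2.imwrite("pics/crop3.png",np.hstack([f,g]))
E
```

```text
(no output)
```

View pics/crop1.png

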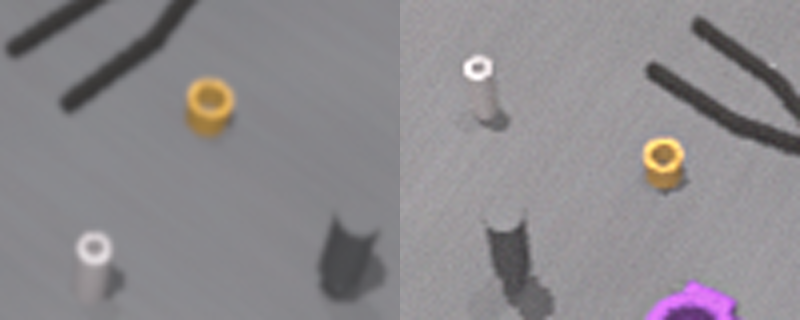

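View pics/crop2.png

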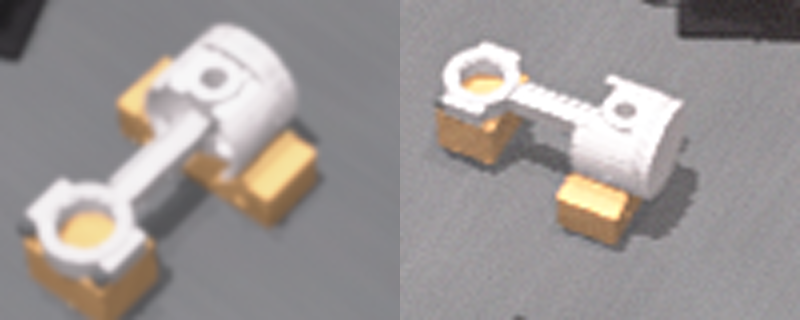

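View pics/crop3.png

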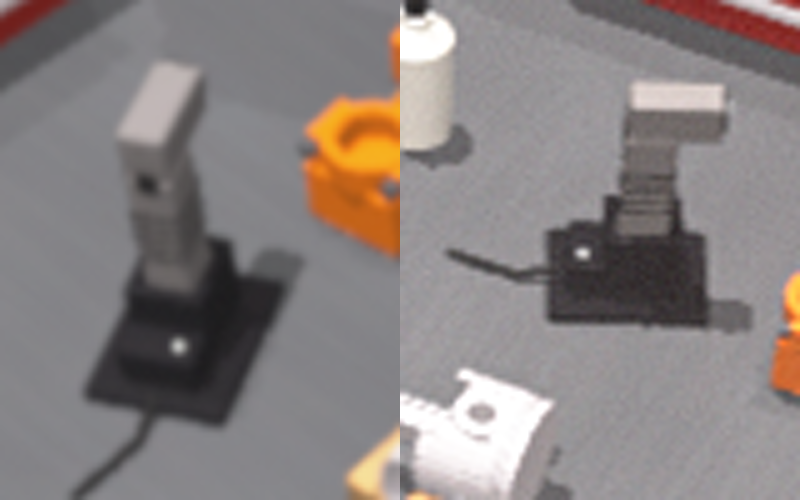

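Run:
```python
from h import *
f=lambda x0,y0,k,u,v:((u+.5)/k-.5+x0,(v+.5)/k-.5+y0)
S=lambda u,v:f(340,240,4,u,v); D=lambda u,v:f(240,245,4,u-400,v)
def both(n,a,b,z):
    print(n,tri(a,b),atz("scene",*a,z),atz("side",*b,z))
both("pin",S(94,247),D(478,68),.054)
both("bush",S(211,98),D(664,153),.024)
S=lambda u,v:f(240,180,4,u,v); D=lambda u,v:f(285,170,4,u-400,v)
both("bore",S(215,78),D(626,110),.082)
both("big",S(82,225),D(882-400,78),.062)
S=lambda u,v:f(200,110,5,u,v); D=lambda u,v:f(325,115,5,u-400,v)
for n,a,b in [("fl",(118,138),None),("fr",(182,143),None),("br",(203,70),(727,85)),("bl",(160,62),(727,108)),]:
    print(n,atz("scene",*S(*a),.17), atz("side",*D(*b),.17) if b else None)
both("top",S(164,103),D(678,96),.170)
# dock base corners z=.01
for b in [(548,320),(706,323),(706,235),(548,230)]: print("dockside",atz("side",*D(*b),.0 if b[1]>300 else .01))
for b in [(87,398),(224,425),(285,283)]: print("dockscene",atz("scene",*S(*b),.005))
```

```text
pin (array([0.58795946, 0.25011641, 0.05297146]), np.float64(0.0016201548640318879)) [0.58808628 0.24958955 0.054     ] [0.58754665 0.25155692 0.054     ]
bush (array([0.44715285, 0.23367243, 0.0239587 ]), np.float64(0.0005019423324735878)) [0.4472978 0.2339331 0.024    ] [0.44710936 0.23341942 0.024     ]
bore (array([ 0.48707891, -0.05591727,  0.08126172]), np.float64(0.0002561291266486505)) [ 0.48743937 -0.05562558  0.082     ] [ 0.48677808 -0.05515519  0.082     ]
big (array([ 0.61338375, -0.05233872,  0.05630766]), np.float64(0.0014473045909016529)) [ 0.61555299 -0.04988393  0.062     ] [ 0.61050817 -0.0469241   0.062     ]
fl [ 0.50409765 -0.28259164  0.17      ] None
fr [ 0.48500505 -0.25470346  0.17      ] None
br [ 0.43927927 -0.28733015  0.17      ] [ 0.44531081 -0.31012759  0.17      ]
bl [ 0.44988713 -0.30932592  0.17      ] [ 0.43624347 -0.28977398  0.17      ]
top (array([ 0.46899551, -0.28630164,  0.16834519]), np.float64(0.0010252911778657588)) [ 0.47037463 -0.28410502  0.17      ] [ 0.46840224 -0.28525436  0.17      ]
dockside [ 0.51978423 -0.21824038  0.        ]
dockside [ 0.42451821 -0.26724948  0.        ]
dockside [ 0.45638451 -0.33566518  0.01      ]
dockside [ 0.55485254 -0.28730763  0.01      ]
dockscene [ 0.55650987 -0.28839688  0.005     ]
dockscene [ 0.52001039 -0.21567406  0.005     ]
dockscene [ 0.42152134 -0.26737362  0.005     ]
```

The crops confirm it: the pin is the plain bright tube (scene 363,302 and side 259,262), next to the bronze bush and the dark drift. The aluminium piston's bore is at scene (293,199) and side (341,197). Next I'll align the yaw and move over the piston for a wrist view.

>>> drive_tool:
  gripper: [1,1,1,1,1,1,1,1,1,1,1,1]
  dp:
    - [0,0,0]
    - [0,0,0]
    - [2.95,-5.4,0]
    - [2.95,-5.4,0]
    - [2.95,-5.4,0]
    - [2.95,-5.4,0]
    - [2.95,-5.4,0]
    - [2.95,-5.4,0]
    - [2.95,-5.4,0]
    - [2.95,-5.4,0]
    - [2.95,-5.4,0]
    - [2.95,-5.4,0]
  spin: [0.148,0.147,0,0,0,0,0,0,0,0,0,0]

```text
clock: 1.65
ee_pos: [0.4881, -0.0544, 0.2485]
eef_rot: [180.0, -0.0, 3.0]
force: [0.7, -1.0, 0.2]
grip_width: 0.0852
```

```bash
cat >> h.py <<'E'
from scipy.spatial.transform import Rotation as Ro
def toolT(s):
    T=np.eye(4);T[:3,:3]=Ro.from_euler("xyz",s["eef_rot"],degrees=True).as_matrix();T[:3,3]=s["ee_pos"];return T
def shot(name):
    from workcell import bot
    import cv2
    s=bot.sense();c=bot.camera("wrist");cv2.imwrite(f"pics/{name}.png",c["img"][:,:,::-1])
    T=toolT(s);json.dump(T.tolist(),open(f"{name}.json","w"))
    print(s["clock"],s["ee_pos"].round(4),s["eef_rot"].round(2),s["force"].round(1),round(s["grip_width"],4));return s
def watz(name,u,v,z):
    T=np.array(json.load(open(f"{name}.json")))@np.array(C["wrist"]["T_tool_cam"]);c=C["wrist"]
    d=T[:3,:3]@np.array([(u-c["cx"])/c["fx"],(v-c["cy"])/c["fy"],1]);o=T[:3,3];return o+d*(z-o[2])/d[2]
def wproj(name,X):
    T=np.array(json.load(open(f"{name}.json")))@np.array(C["wrist"]["T_tool_cam"]);c=C["wrist"]
    q=T[:3,:3].T@(np.array(X)-T[:3,3]);return np.array([c["fx"]*q[0]/q[2]+c["cx"],c["fy"]*q[1]/q[2]+c["cy"]])
def crop(src,dst,x,y,w,h,k):
    import cv2
    im=cv2.imread(f"pics/{src}.png");cv2.imwrite(f"pics/{dst}.png",cv2.resize(im[y:y+h,x:x+w],None,fx=k,fy=k,interpolation=cv2.INTER_CUBIC))
E
python3 -c "
from h import *
shot('w1')"
```

```text
1.65 [ 0.4881 -0.0544  0.2485] [ 1.7998e+02 -2.0000e-02  3.0100e+00] [ 0.7 -1.   0.2] 0.0852
```

View pics/w1.png

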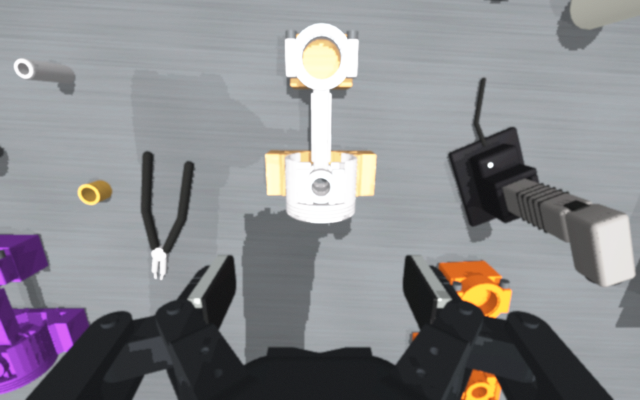

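The wrist view shows the bore at about (321,186), the big end at (322,58), the pin's top at (24,68) and the lamp head at (600,235). I'll refine these on an enlarged crop.

```bash
python3 -c "
from h import *
crop('w1','w1c',260,15,120,215,3)
import cv2,numpy as np
a=cv2.imread('pics/w1c.png');im=cv2.imread('pics/w1.png');b=cv2.resize(im[120:300,440:640],None,fx=2,fy=2,interpolation=2)
c=np.zeros((a.shape[0],800,3),np.uint8);c[:,:360]=a;c[:360,380:780]=b;cv2.imwrite('pics/w1d.png',c[:600])"
```

```text
(no output)
```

View pics/w1d.png

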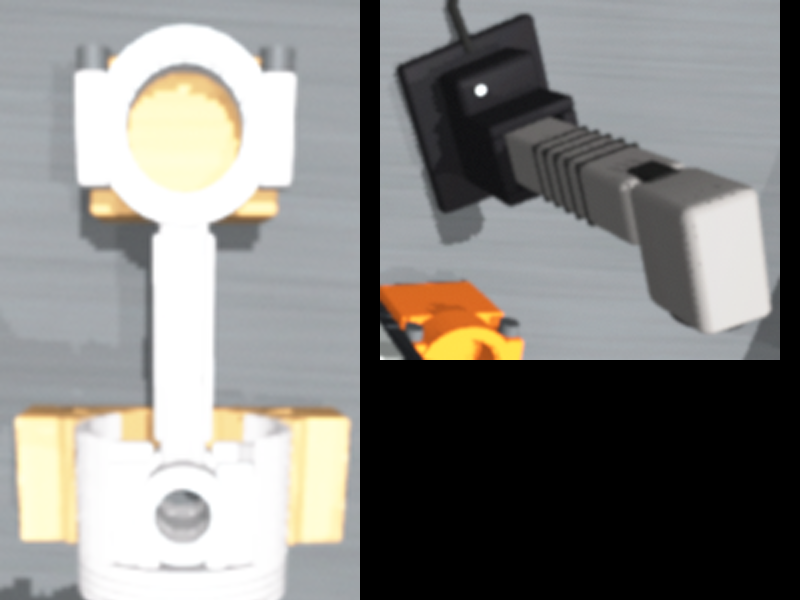

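```bash
python3 -c "
from h import *
print(watz('w1',320.8,186.8,.082),watz('w1',321.4,56.7,.062),watz('w1',24,68,.054))
for n,p in dict(spare=(317,350,.055),drift=(427,297,.088),oiler=(154,176,.153),white_rack=(270,345,.08)).items(): print(n,atz('scene',*p))
for p in [(590,195),(620,185),(640,230)]: pass
"
```

```text
[ 0.48834453 -0.05625879  0.082     ] [ 0.61362895 -0.05013232  0.062     ] [0.58882019 0.24879275 0.054     ]
spare [0.74196347 0.24568059 0.055     ]
drift [0.50400439 0.35824277 0.088     ]
oiler [ 0.69847017 -0.32420562  0.153     ]
white_rack [0.8049199  0.17188051 0.08      ]
```

>>> drive_tool:
  gripper: [0.3,0.3,0.3,0.3,0.3,0.3,0.3,0.3,0.3]
  dp:
    - [1.93,-4.97,0]
    - [1.93,-4.97,0]
    - [1.93,-4.97,0]
    - [1.93,-4.97,0]
    - [1.93,-4.97,0]
    - [1.93,-4.97,0]
    - [0,0,5]
    - [0,0,5]
    - [0,0,0]
  spin: [0,0,0,0,0,0,0,0,0]

```text
clock: 2.82
ee_pos: [0.5853, 0.2462, 0.1444]
eef_rot: [179.9, 0.4, 3.0]
force: [0.3, -0.2, 0.2]
grip_width: 0.0556
```

```bash
python3 -c "
from h import *
shot('w2')
crop('w2','w2c',220,100,200,180,4)"
```

```text
2.825 [0.5853 0.2462 0.1444] [179.86   0.42   3.03] [ 0.3 -0.2  0.2] 0.0556
```

View pics/w2.png

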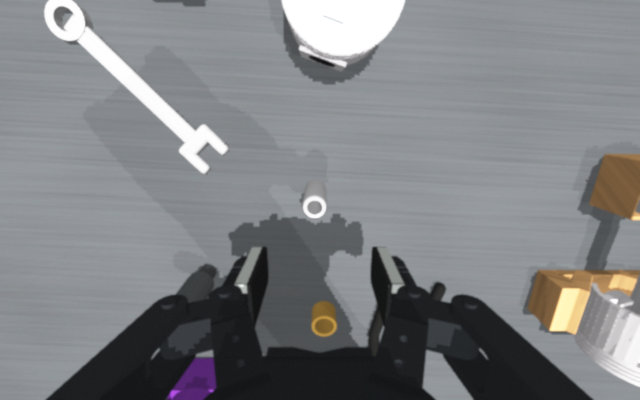

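View pics/w2c.png

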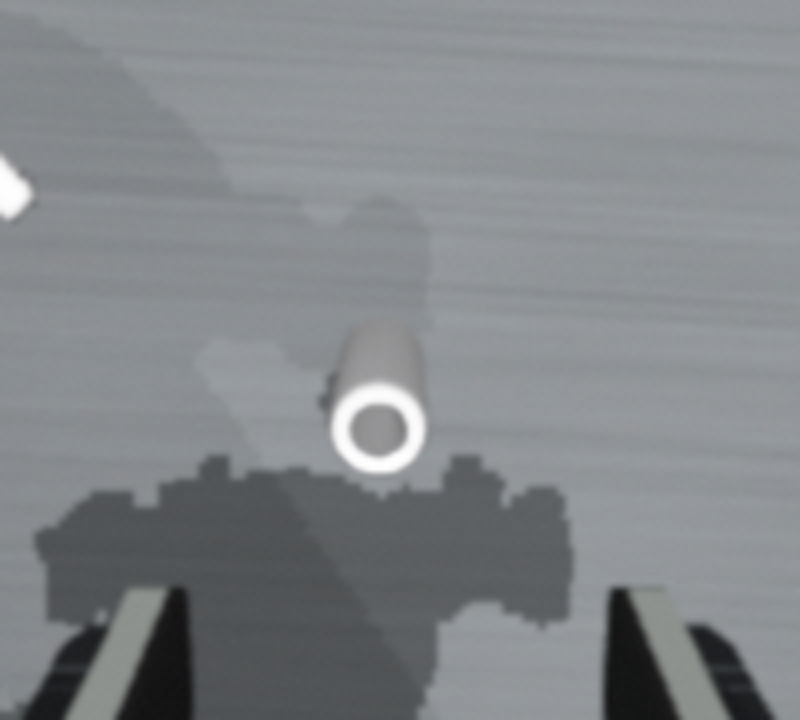

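```bash
python3 -c "
from h import *
p=watz('w2',314.1,206.9,.054);print(p)
from workcell import bot
s=bot.sense();T=toolT(s);print(s['ee_pos'],s['eef_rot'],s['qd'].round(2));print('tool delta cm',100*T[:3,:3].T@(p-T[:3,3]))"
```

```text
[0.58873526 0.24997894 0.054     ]
[0.58682314 0.24711724 0.14758268] [1.79954921e+02 1.72576114e-01 3.02164028e+00] [ 0.22 -2.43 -1.02 -3.34 -0.2   0.68  0.1 ]
tool delta cm [ 0.23421743 -0.28305542  9.3573853 ]
```

>>> drive_tool:
  gripper: [0.3,0.3,0.3,0.3,0.3,0.3,-1,-1,-1,-1,-1]
  dp:
    - [0.05,-0.05,4]
    - [0,0,4]
    - [0,0,2.1]
    - [0,0,1]
    - [0,0,0]
    - [0,0,0]
    - [0,0,0]
    - [0,0,0]
    - [0,0,0]
    - [0,0,0]
    - [0,0,0]
  spin: [0,0,0,0,0,0,0,0,0,0,0]

```text
clock: 4.25
ee_pos: [0.5884, 0.2483, 0.0381]
eef_rot: [-180.0, -0.0, 3.0]
force: [-0.6, -1.0, 5.4]
grip_width: 0.018
```

```bash
python3 -c "
from h import *
shot('w3')
crop('w3','w3c',220,150,200,150,4)"
```

```text
4.25 [0.5884 0.2483 0.0381] [-1.80e+02 -5.00e-02  3.02e+00] [-0.6 -1.   5.4] 0.018
```

View pics/w3c.png

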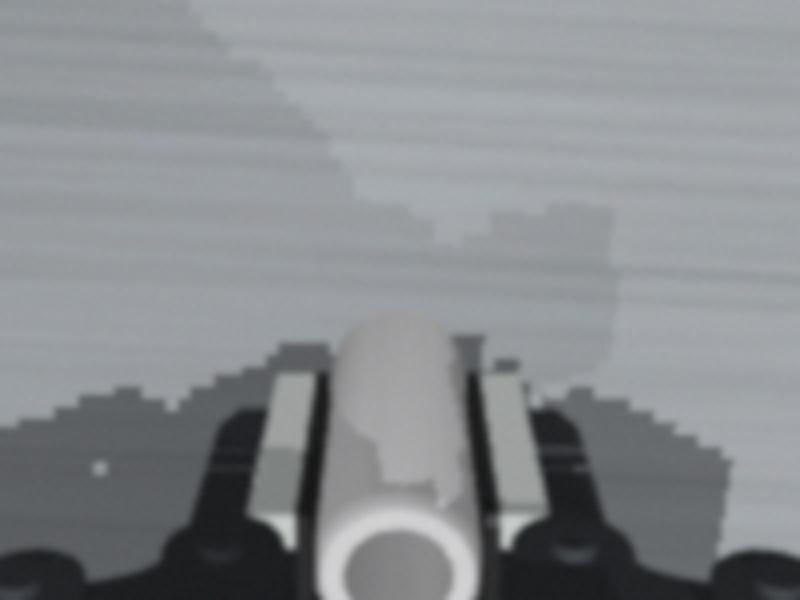

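```bash
python3 -c "
from h import *
p=watz('w3',319.6,294.1,.054);print(p);T=np.array(json.load(open('w3.json')));print(100*T[:3,:3].T@(p-T[:3,3]))"
```

```text
[0.5886995  0.24792722 0.054     ]
[ 0.03406015  0.03505478 -1.59233307]
```

>>> drive_tool:
  gripper: [-1,-1,-1,-1,-1,-1,-1,-1,-1,-1,-1]
  dp:
    - [0,0,-3]
    - [0,0,-4]
    - [0,0,-4]
    - [-1.945,4.99,0]
    - [-1.945,4.99,0]
    - [-1.945,4.99,0]
    - [-1.945,4.99,0]
    - [-1.945,4.99,0]
    - [-1.945,4.99,0]
    - [0,0,0]
    - [0,0,0]
  spin: [0,0,0,0,0,0,0,0,0,0,0]

```text
clock: 5.68
ee_pos: [0.4874, -0.0565, 0.1474]
eef_rot: [-180.0, -0.0, 3.0]
force: [0.4, -0.2, -0.3]
grip_width: 0.0184
```

```bash
python3 -c "
from h import *
shot('w4')
crop('w4','w4c',220,130,200,150,4)
from workcell import bot
import cv2
a=bot.camera('scene')['img'][160:240,250:350,::-1];b=bot.camera('side')['img'][150:230,290:390,::-1]
cv2.imwrite('pics/v4.png',cv2.resize(np.hstack([a,b]),None,fx=4,fy=4,interpolation=2))"
```

```text
5.675 [ 0.4874 -0.0565  0.1474] [-1.7998e+02 -2.0000e-02  3.0100e+00] [ 0.4 -0.2 -0.3] 0.0184
```

View pics/w4c.png

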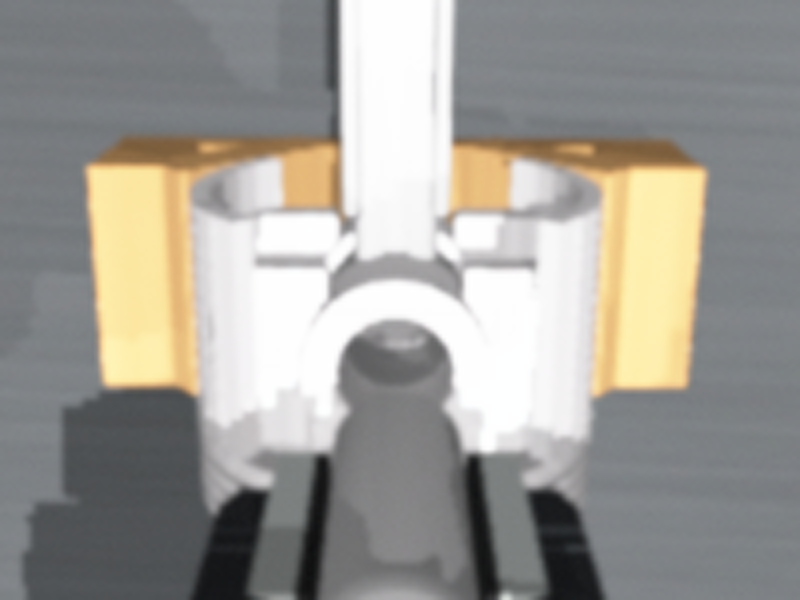

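View pics/v4.png

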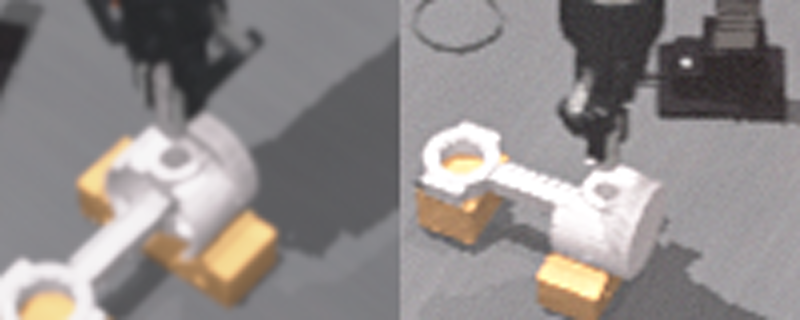

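```bash
cat >> h.py <<'E'
def ov(name,dst,circs,box,k):
    import cv2
    x,y,w,h=box;im=cv2.imread(f"pics/{name}.png");im=cv2.resize(im[y:y+h,x:x+w],None,fx=k,fy=k,interpolation=2)
    for c,r,col in circs:
        pts=np.array([wproj(name,[c[0]+r*np.cos(a),c[1]+r*np.sin(a),c[2]]) for a in np.linspace(0,2*np.pi,60)])
        pts=((pts-[x,y]+.5)*k-.5)
        cv2.polylines(im,[np.int32(pts*8)],True,col,1,cv2.LINE_AA,3)
    cv2.imwrite(f"pics/{dst}.png",im)
E
python3 -c "
from h import *
T=np.array(json.load(open('w4.json')))
pb=T[:3,3]+T[:3,:3]@np.array([.0003,.0003,.038])
ov('w4','w4o',[((.4877,-.056,.082),.01075,(0,0,255)),((.4877,-.056,.082),.017,(0,200,255)),(pb,.008,(0,255,0)),(pb-[0,0,.002],.010,(0,255,0))],(260,160,120,100),6)
print(pb)"
```

```text
[ 0.48769738 -0.05681623  0.10943444]
```

View pics/w4o.png

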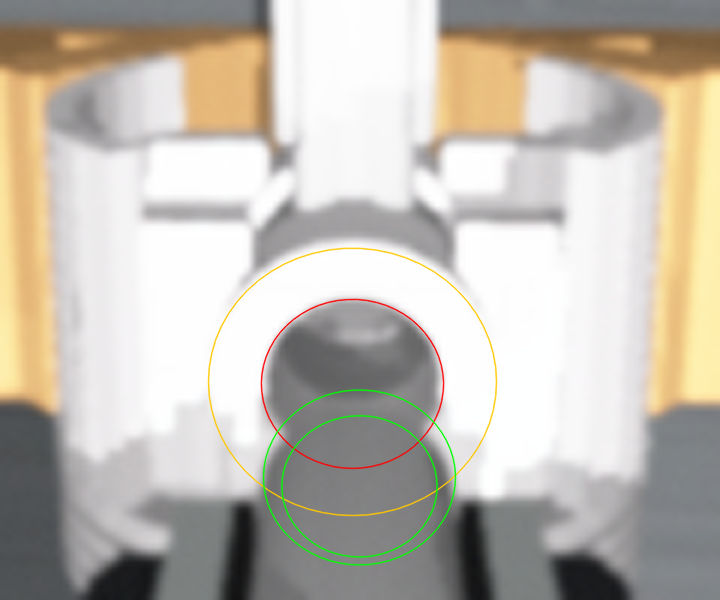

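>>> drive_tool:
  gripper: [-1,-1,-1,-1,-1,-1,-1,-1]
  dp:
    - [0,-0.08,1]
    - [0,0,1.2]
    - [0,0,0.4]
    - [0,0,0.2]
    - [0,0,0.2]
    - [0,0,0.2]
    - [0,0,0]
    - [0,0,0]
  spin: [0,0,0,0,0,0,0,0]

```text
clock: 6.82
ee_pos: [0.4873, -0.0562, 0.1155]
eef_rot: [-180.0, -0.0, 3.0]
force: [-0.2, 0.1, -0.9]
grip_width: 0.0184
```

```bash
python3 -c "
from h import *
shot('w5')
T=np.array(json.load(open('w5.json')))
pb=T[:3,3]+T[:3,:3]@np.array([.0003,.0003,.038])
ov('w5','w5o',[((.4877,-.056,.082),.01075,(0,0,255)),((.4877,-.056,.082),.017,(0,200,255)),(pb-[0,0,.002],.010,(0,255,0))],(260,160,120,100),6)
print(pb)"
```

```text
6.825 [ 0.4873 -0.0562  0.1155] [-1.80e+02 -1.00e-02  3.02e+00] [-0.2  0.1 -0.9] 0.0184
[ 0.48760284 -0.0564734   0.07746256]
```

View pics/w5o.png

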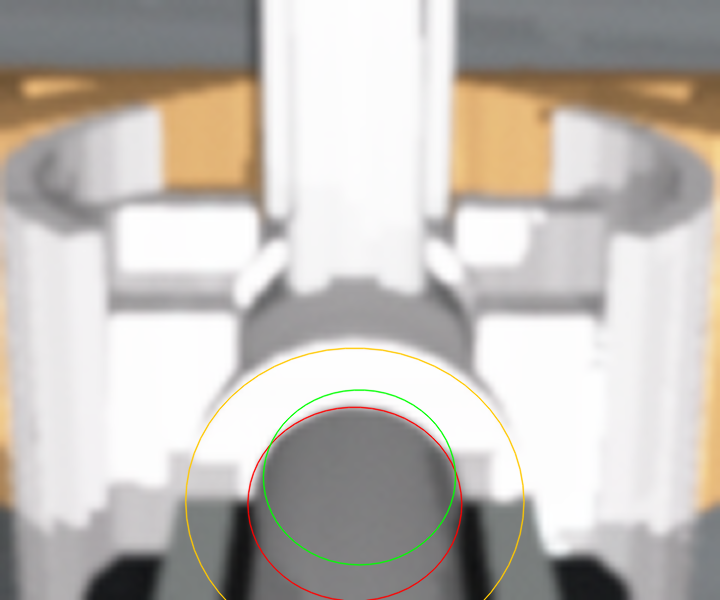

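>>> drive_tool:
  gripper: [-1,-1,-1,-1,-1,-1]
  dp:
    - [0,0,0.3]
    - [0,0,0.3]
    - [0,0,0.3]
    - [0,0,0.2]
    - [0,0,0]
    - [0,0,0]
  spin: [0,0,0,0,0,0]

```text
clock: 7.62
ee_pos: [0.4872, -0.0562, 0.1044]
eef_rot: [-180.0, -0.0, 3.0]
force: [0.2, -0.3, 0.5]
grip_width: 0.0181
```

The pin is 16 mm into the bore with no contact force. I'll release it and rise.

>>> drive_tool:
  gripper: [-0.3,-0.3,0,0,0.2,0.2,0.2,0.2,0.2,0.2]
  dp:
    - [0,0,0]
    - [0,0,0]
    - [0,0,0]
    - [0,0,0]
    - [0,0,-1]
    - [0,0,-3]
    - [0,0,-4]
    - [0,0,-4]
    - [0,0,0]
    - [0,0,0]
  spin: [0,0,0,0,0,0,0,0,0,0]

```text
clock: 8.88
ee_pos: [0.487, -0.0562, 0.2242]
eef_rot: [180.0, 0.0, 3.0]
force: [-0.3, 0.0, -0.7]
grip_width: 0.0513
```

```bash
python3 -c "
from h import *
shot('w6')
ov('w6','w6o',[((.4877,-.056,.082),.01075,(0,0,255)),((.4877,-.056,.079),.008,(0,255,0))],(260,130,120,100),6)
crop('w6','w6c',290,150,60,60,10)"
```

```text
8.875 [ 0.487  -0.0562  0.2242] [179.99   0.     3.02] [-0.3  0.  -0.7] 0.0513
```

View pics/w6o.png

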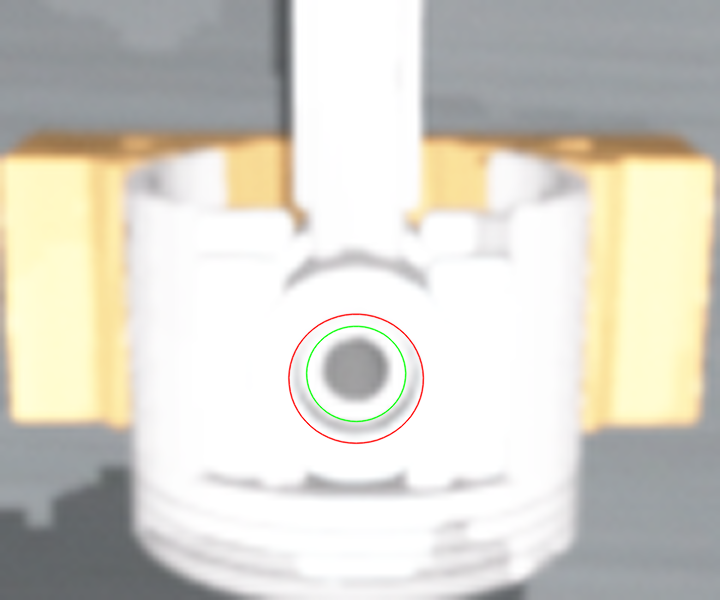

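View pics/w6c.png

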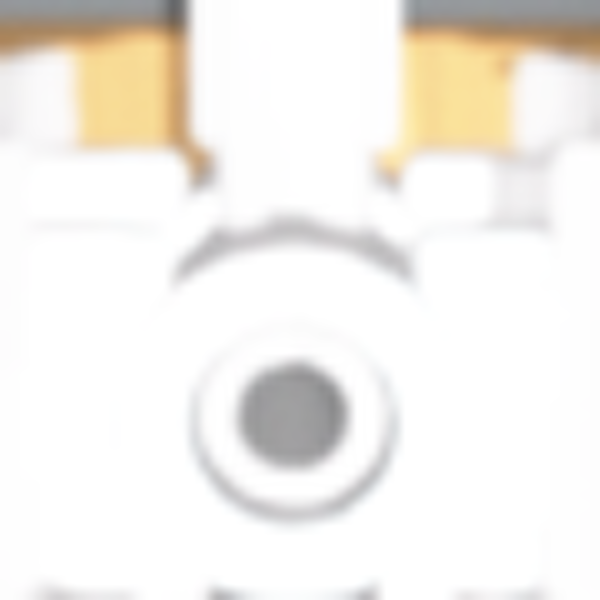

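The pin's ring sits concentric inside the mouth with a thin shaded crescent of bore wall above it, at crop (294,420), so it has dropped home. I'll check this again later. Next is the lamp.

>>> drive_tool:
  gripper: [0.6,0.6,0.6,0.6,0.6,0.6,0.6,0.6,0.6]
  dp:
    - [0,0,-2]
    - [0,0,-2]
    - [0,0,-1]
    - [-2.68,4.87,0]
    - [-2.68,4.87,0]
    - [-2.68,4.87,0]
    - [-2.68,4.87,0]
    - [0,0,0]
    - [0,0,0]
  spin: [-0.143,-0.143,-0.142,0,0,0,0,0,0]

```text
clock: 10.05
ee_pos: [0.4821, -0.2776, 0.2731]
eef_rot: [-179.9, 0.0, 27.6]
force: [-0.1, 0.1, -0.3]
grip_width: 0.0681
```

```bash
python3 -c "
from h import *
shot('w7')
from workcell import bot
import cv2
a=bot.camera('scene')['img'][170:230,260:340,::-1];b=bot.camera('side')['img'][170:230,300:380,::-1]
cv2.imwrite('pics/v7.png',cv2.resize(np.hstack([a,b]),None,fx=5,fy=5,interpolation=2))"
```

```text
10.05 [ 0.4821 -0.2776  0.2731] [-1.7987e+02  3.0000e-02  2.7560e+01] [-0.1  0.1 -0.3] 0.0681
```

View pics/w7.png

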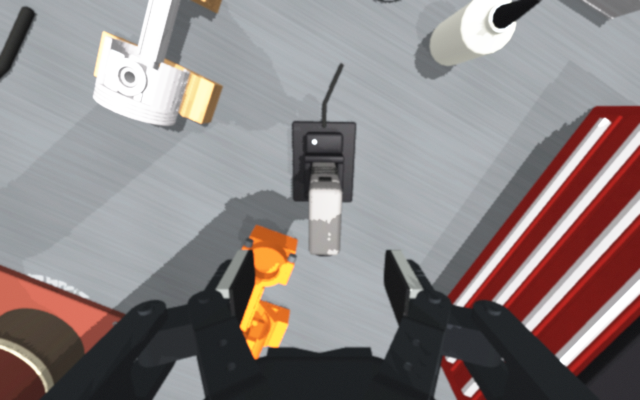

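View pics/v7.png

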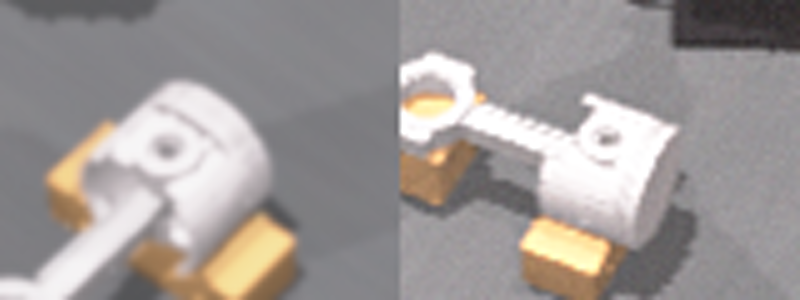

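Both fixed views show nothing protruding above the boss, so the pin is in. Now the lamp, enlarged.

```bash
python3 -c "
from h import *
crop('w7','w7c',270,110,110,150,4)"
```

View pics/w7c.png

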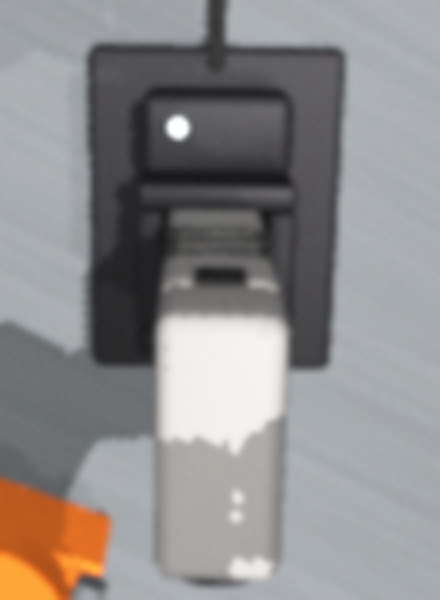

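```bash
python3 -c "
from h import *
f=lambda u,v:((u+.5)/4-.5+270,(v+.5)/4-.5+110)
yw=lambda a,b:np.degrees(np.arctan2(*(a-b)[1::-1]))
P4=[watz('w7',*f(*p),.17) for p in [(159,316),(288,316),(281,577),(155,577)]]
for p in P4:print(p)
print('len',np.linalg.norm(P4[0]-P4[3]),'wid',np.linalg.norm(P4[0]-P4[1]),'yaw',yw(P4[0],P4[3]),yw(P4[1],P4[2]),'c',np.mean(P4,0))
B=[watz('w7',*f(*p),.01) for p in [(90,46),(345,50),(331,365),(92,364)]]
for p in B:print(p)
print(np.linalg.norm(B[0]-B[1]),np.linalg.norm(B[0]-B[3]),yw(B[0],B[3]),yw(B[1],B[2]),yw(B[0],B[1])-90,np.mean(B,0))
# rim far edge
for p in [(140,186),(294,186)]: print('rim',watz('w7',*f(*p),.06))
for p in [(148,92),(292,92)]: print('bump',[watz('w7',*f(*p),z) for z in(.03,.04,.05)])
"
```

```text
[ 0.49216737 -0.26320264  0.17      ]
[ 0.50435408 -0.28650248  0.17      ]
[ 0.45162005 -0.3139031   0.17      ]
[ 0.43877428 -0.28939192  0.17      ]
len 0.05947016371238435 wid 0.026294454792117436 yaw 26.127922430751642 27.45640055220181 c [ 0.47172895 -0.28825004  0.17      ]
[ 0.52022128 -0.21770349  0.01      ]
[ 0.55721755 -0.29125571  0.01      ]
[ 0.46211117 -0.34007156  0.01      ]
[ 0.42350875 -0.26549652  0.01      ]
0.08233257661221226 0.10787718830715015 26.297486982095165 27.170356297210507 26.702080907322994 [ 0.49076469 -0.27863182  0.01      ]
rim [ 0.49565342 -0.25092731  0.06      ]
rim [ 0.51644997 -0.29072365  0.06      ]
bump [array([ 0.51782038, -0.24087167,  0.03      ]), array([ 0.51875749, -0.24088785,  0.04      ]), array([ 0.51969461, -0.24090404,  0.05      ])]
bump [array([ 0.53846408, -0.28039939,  0.03      ]), array([ 0.53884081, -0.27934259,  0.04      ]), array([ 0.53921755, -0.27828578,  0.05      ])]
```

>>> drive_tool:
  gripper: [0.6,0.6,0.6,0.6,0.6,0.6,-1,-1,-1,-1,-1]
  dp:
    - [-0.06,0.4,1]
    - [0,0,4]
    - [0,0,4]
    - [0,0,3]
    - [0,0,1.1]
    - [0,0,0]
    - [0,0,0]
    - [0,0,0]
    - [0,0,0]
    - [0,0,0]
    - [0,0,0]
  spin: [0.013,0,0,0,0,0,0,0,0,0,0]

```text
clock: 11.58
ee_pos: [0.4842, -0.2825, 0.1445]
eef_rot: [179.9, -0.1, 26.8]
force: [-0.6, 0.9, 5.8]
grip_width: 0.0275
```

```bash
python3 -c "
from h import *
shot('w8')
from workcell import bot
import cv2
b=bot.camera('side')['img'][90:190,310:430,::-1]
cv2.imwrite('pics/v8.png',cv2.resize(b,None,fx=5,fy=5,interpolation=2))"
```

```text
11.575 [ 0.4842 -0.2825  0.1445] [ 1.7991e+02 -6.0000e-02  2.6800e+01] [-0.6  0.9  5.8] 0.0275
```

View pics/w8.png

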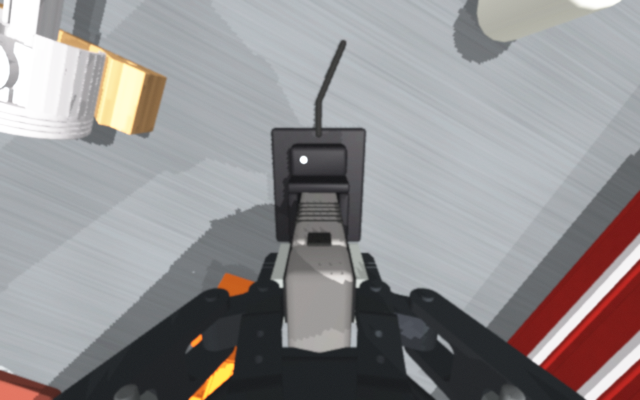

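View pics/v8.png

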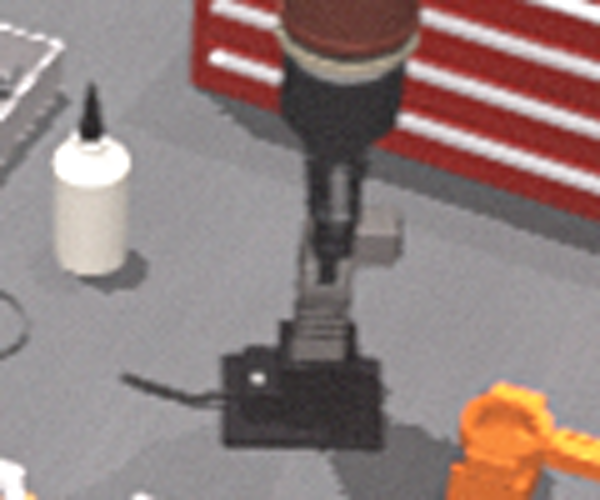

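>>> drive_tool:
  gripper: [-1,-1,-1,-1,-1,-1]
  dp:
    - [0,0,-1]
    - [0,0,-1.2]
    - [0,0,-1.2]
    - [0,0,-0.6]
    - [0,0,0]
    - [0,0,0]
  spin: [0,0,0,0,0,0]

```text
clock: 12.42
ee_pos: [0.4834, -0.2822, 0.1829]
eef_rot: [-180.0, 0.0, 26.8]
force: [-0.5, 0.1, -1.1]
grip_width: 0.0275
```

```bash
python3 -c "
from h import *
shot('w9')
from workcell import bot
import cv2
b=bot.camera('side')['img'][90:190,310:430,::-1]
cv2.imwrite('pics/v9.png',cv2.resize(b,None,fx=5,fy=5,interpolation=2))"
```

```text
12.425 [ 0.4834 -0.2822  0.1829] [-1.7997e+02  2.0000e-02  2.6800e+01] [-0.5  0.1 -1.1] 0.0275
```

View pics/v9.png

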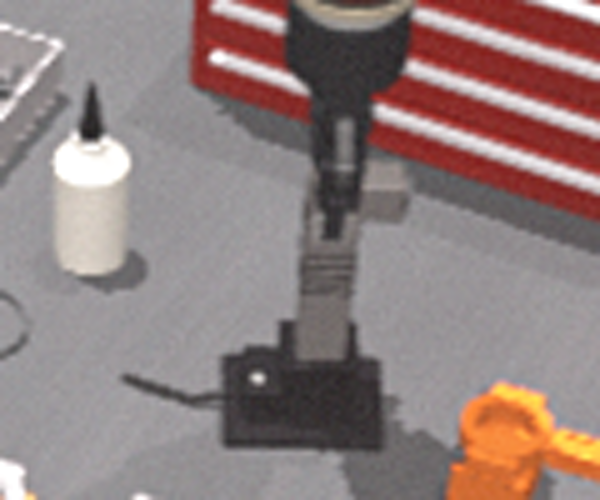

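>>> drive_tool:
  gripper: [-1,-1,-1,-1,-1,-1,-1,-1]
  dp:
    - [0,0,-0.2]
    - [-1.3,0,-0.1]
    - [-1.1,0,0]
    - [-1.1,0,0.1]
    - [-1.1,0,0.2]
    - [-1.1,0,0.3]
    - [-1.05,0,0.35]
    - [0,0,0]
  spin: [0,0,0,0,0,0,0,0]

```text
clock: 13.52
ee_pos: [0.422, -0.3136, 0.1765]
eef_rot: [-180.0, 0.1, 26.7]
force: [1.3, 0.7, -0.6]
grip_width: 0.0276
```

```bash
python3 -c "
from h import *
shot('w10')
from workcell import bot
import cv2
b=bot.camera('side')['img'][90:190,310:430,::-1]
cv2.imwrite('pics/v10.png',cv2.resize(b,None,fx=5,fy=5,interpolation=2))"
```

```text
13.525 [ 0.422  -0.3136  0.1765] [-1.7999e+02  7.0000e-02  2.6710e+01] [ 1.3  0.7 -0.6] 0.0276
```

View pics/v10.png

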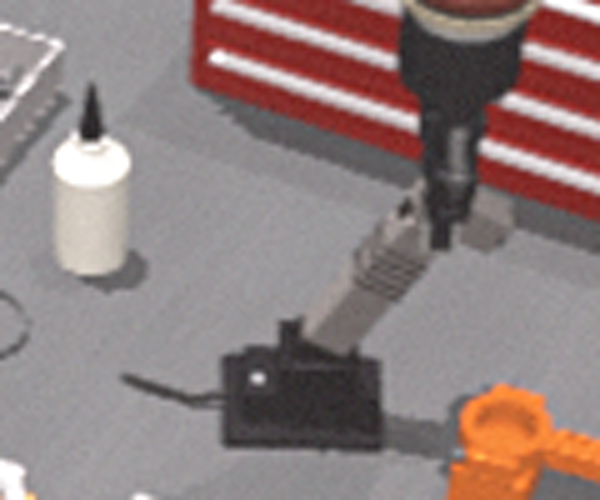

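View pics/w10.png

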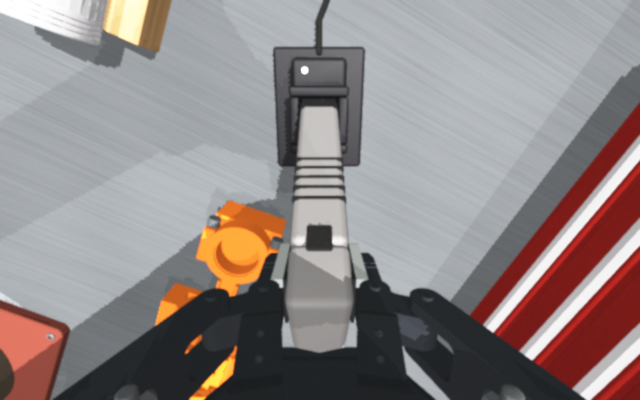

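The lamp is tipping as planned about the socket rim, at roughly 30° now. I'll continue to about 46°, then lift clear.

>>> drive_tool:
  gripper: [-1,-1,-1,-1,-1,-1,-1,-1,-1,-1]
  dp:
    - [-1.0,0,0.45]
    - [-1.0,0,0.55]
    - [-0.9,0,0.6]
    - [-0.35,0,0.3]
    - [0,0,0]
    - [0,0,-1.5]
    - [0,0,-4]
    - [0,0,-4]
    - [0,0,0]
    - [0,0,0]
  spin: [0,0,0,0,0,0,0,0,0,0]

```text
clock: 14.88
ee_pos: [0.3938, -0.3273, 0.2526]
eef_rot: [-180.0, 0.0, 26.8]
force: [-0.8, -0.2, -1.4]
grip_width: 0.0273
```

```bash
python3 -c "
from h import *
shot('w11')
from workcell import bot
import cv2
for n in ['side','scene']: cv2.imwrite(f'pics/{n}11.png',bot.camera(n)['img'][:,:,::-1])
crop('side11','v11',310,60,120,120,5)"
```

```text
14.875 [ 0.3938 -0.3273  0.2526] [-1.7997e+02  4.0000e-02  2.6800e+01] [-0.8 -0.2 -1.4] 0.0273
```

View pics/v11.png

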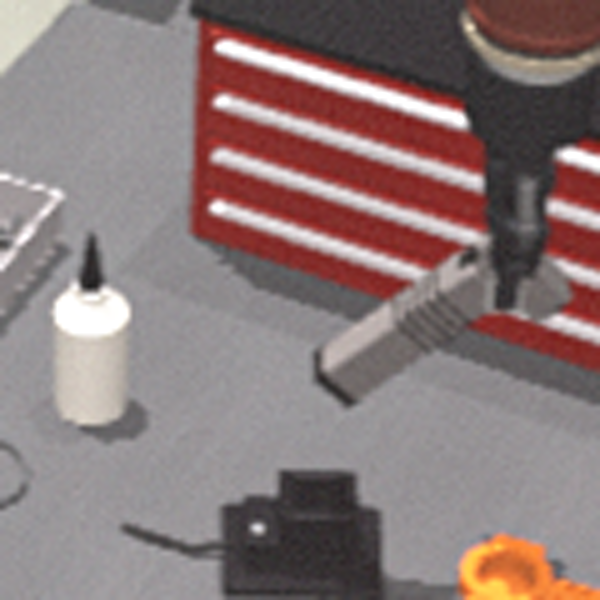

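View pics/w11.png

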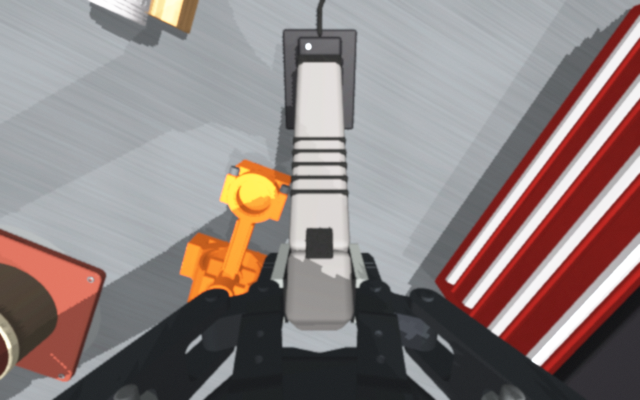

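View pics/scene11.png

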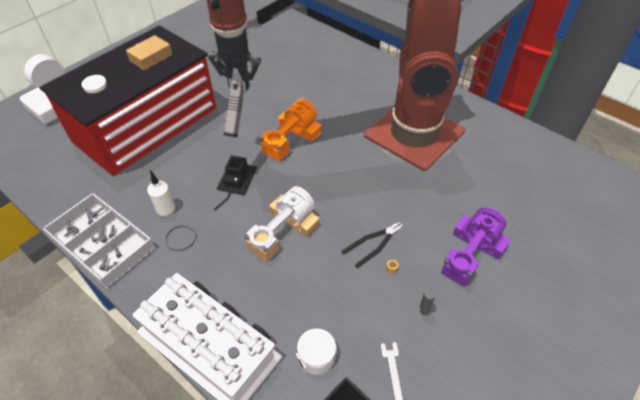

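```bash
cat >> h.py <<'E'
def lampT(T,th,gx=0.,gz=.1365,gzt=-.002):
    # lamp->world given tool T, tilt th deg (fwd), grip point in lamp
    a=np.radians(th);c,s=np.cos(a),np.sin(a)
    # tool axes: x_t = lamp x (untilted), y_t=-lamp y, z_t down
    xl=np.array([c,0,-s]);zl=np.array([-s,0,-c]);yl=np.array([0,-1,0])
    R=np.stack([xl,yl,zl],1);M=np.eye(4);M[:3,:3]=T[:3,:3]@R
    M[:3,3]=T[:3,3]+T[:3,:3]@(np.array([0,0,gzt])-R@np.array([gx,0,gz]));return M
def boxpts(x0,x1,y0,y1,z0,z1): return np.array([[x,y,z] for x in(x0,x1) for y in(y0,y1) for z in(z0,z1)])
EDG=[(i,j) for i in range(8) for j in range(i) if bin(i^j).count("1")==1]
def wire(im,M,proj,off,k,col):
    import cv2
    for B in (boxpts(-.017,.017,-.014,.014,0,.13),boxpts(-.045,.017,-.014,.014,.13,.16)):
        W=B@M[:3,:3].T+M[:3,3];q=[(proj(w)-off+.5)*k-.5 for w in W]
        for i,j in EDG: cv2.line(im,tuple(int(v*8) for v in q[i]),tuple(int(v*8) for v in q[j]),col,1,cv2.LINE_AA,3)
E
python3 -c "
from h import *
import cv2
T=np.array(json.load(open('w11.json')))
a=cv2.resize(cv2.imread('pics/side11.png')[90:160,355:435],None,fx=5,fy=5,interpolation=2)
b=cv2.resize(cv2.imread('pics/w11.png')[40:340,240:400],None,fx=1.8,fy=1.8,interpolation=2)
for th,col in((43,(0,255,255)),(48,(0,255,0))):
    M=lampT(T,th);wire(a,M,lambda X:P('side',X),np.array([355,90]),5,col)
    wire(b,M,lambda X:wproj('w11',X),np.array([240,40]),1.8,col)
c=np.zeros((560,700,3),np.uint8);c[:350,:400]=a;c[:540,410:698]=b;cv2.imwrite('pics/o11.png',c)"
```

```text
(no output)
```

View pics/o11.png

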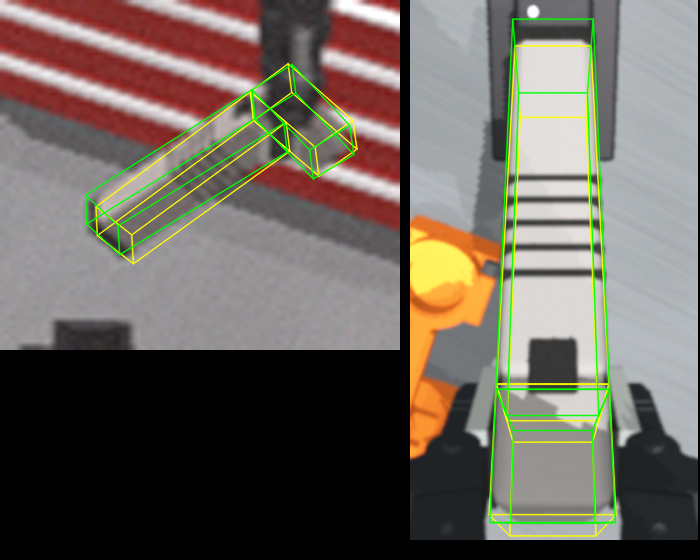

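```bash
python3 -c "
from h import *
from workcell import bot
s=bot.sense();T=toolT(s);print(s['ee_pos'],s['eef_rot'])
bore=np.array([.488,-.0561,.082])
M=lampT(T,44.5);lens=M[:3,:3]@[-.045,0,.145]+M[:3,3];beam=-M[:3,0]
d=bore-.15*beam-lens;print('beam',beam,'d world',d,'tool cm',100*T[:3,:3].T@d,'final tcp',T[:3,3]+d,'tail',M[:3,3]+d)
"
```

```text
[ 0.39368565 -0.32706105  0.25170125] [-1.79882054e+02  5.92679615e-02  2.68004761e+01]
beam [-0.63793193 -0.32063277 -0.7001696 ] d world [ 0.22401391  0.33618175 -0.04123695] tool cm [ 35.15725635 -19.89807346   4.12829971] final tcp [0.61769956 0.00912069 0.2104643 ] tail [0.70291996 0.05238943 0.1150069 ]
```

>>> drive_tool:
  gripper: [-1,-1,-1,-1,-1,-1,-1,-1,-1,-1,-1,-1]
  dp:
    - [1.41,-0.8,0]
    - [2.81,-1.59,0]
    - [3.52,-1.99,0]
    - [3.87,-2.19,0]
    - [3.87,-2.19,0]
    - [3.87,-2.19,0]
    - [3.87,-2.19,0]
    - [3.52,-1.99,0]
    - [3.16,-1.79,0]
    - [2.46,-1.39,0]
    - [1.76,-0.99,0]
    - [1.05,-0.6,0]
  spin: [0,0,0,0,0,0,0,0,0,0,0,0]

```text
clock: 16.52
ee_pos: [0.6187, 0.0102, 0.2525]
eef_rot: [-180.0, 0.0, 26.9]
force: [0.2, -0.0, -1.3]
grip_width: 0.0272
```

>>> drive_tool:
  gripper: [-1,-1,-1,-1,-1,-1,-1]
  dp:
    - [0,0,0.6]
    - [0,0,1]
    - [0,0,1]
    - [0,0,0.9]
    - [0,0,0.6]
    - [0,0,0]
    - [0,0,0]
  spin: [0,0,0,0,0,0,0]

```text
clock: 17.4
ee_pos: [0.6187, 0.0089, 0.2122]
eef_rot: [180.0, -0.0, 26.8]
force: [0.5, 0.5, -1.1]
grip_width: 0.0275
```

```bash
python3 -c "
from h import *
shot('w12')
from workcell import bot
import cv2
for n in ['side','scene']: cv2.imwrite(f'pics/{n}12.png',bot.camera(n)['img'][:,:,::-1])
T=np.array(json.load(open('w12.json')))
a=cv2.resize(cv2.imread('pics/side12.png')[120:220,260:360],None,fx=4,fy=4,interpolation=2)
d=cv2.resize(cv2.imread('pics/scene12.png')[120:300,200:380],None,fx=2.2,fy=2.2,interpolation=2)
b=cv2.resize(cv2.imread('pics/w12.png')[20:350,240:400],None,fx=1.8,fy=1.8,interpolation=2)
a0=a.copy()
for th,col in((42,(0,255,255)),(47,(0,255,0))):
    M=lampT(T,th);wire(a,M,lambda X:P('side',X),np.array([260,120]),4,col)
    wire(b,M,lambda X:wproj('w12',X),np.array([240,20]),1.8,col)
c=np.zeros((600,700,3),np.uint8);c[:400,:400]=a;c[:594,410:698]=b;cv2.imwrite('pics/o12.png',c)
cv2.imwrite('pics/o12b.png',np.hstack([a0,cv2.copyMakeBorder(d,4,0,0,0,0)[:400]]))"
```

```text
17.4 [0.6187 0.0089 0.2122] [ 1.7999e+02 -3.0000e-02  2.6800e+01] [ 0.5  0.5 -1.1] 0.0275
```

View pics/o12.png

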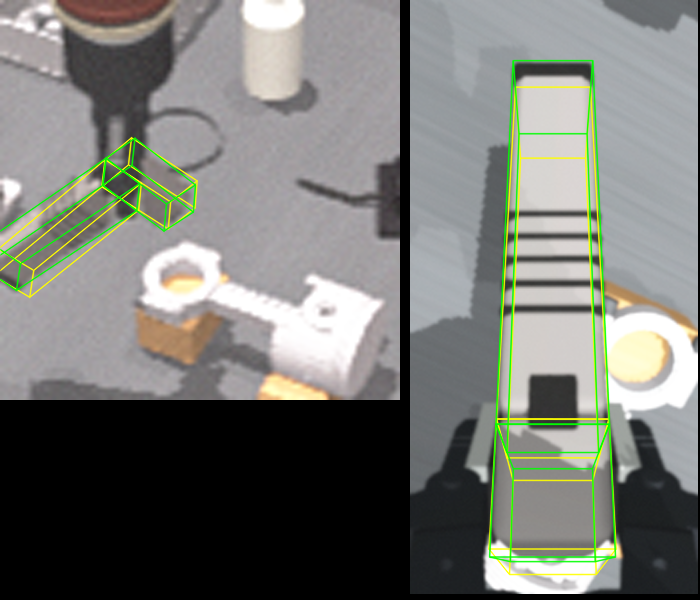

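View pics/o12b.png

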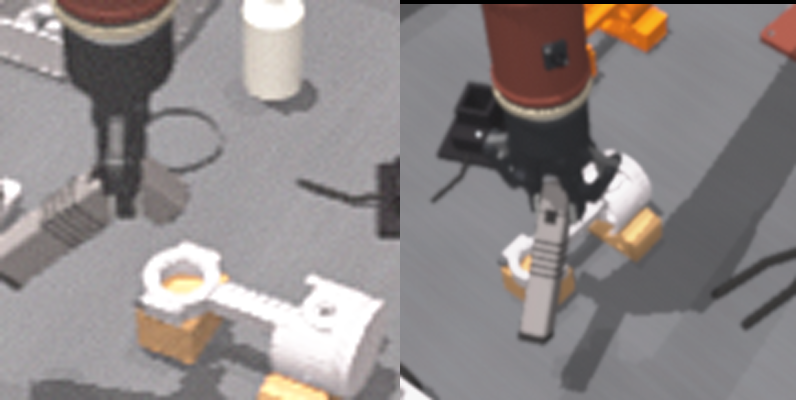

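```bash
python3 -c "
from h import *
import cv2
a=cv2.resize(cv2.imread('pics/side12.png')[140:200,250:320],None,fx=10,fy=10,interpolation=2)
cv2.imwrite('pics/s12.png',a)
crop('w12','w12c',260,40,110,290,2)
b=cv2.imread('pics/w12.png');t=cv2.resize(b[45:120,280:355],None,fx=5,fy=5,interpolation=2);h=cv2.resize(b[240:335,280:360],None,fx=5,fy=5,interpolation=2)
c=np.zeros((480,790,3),np.uint8);c[:375,:375]=t;c[:475,385:785]=h;cv2.imwrite('pics/w12d.png',c)"
```

```text
(no output)
```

View pics/s12.png

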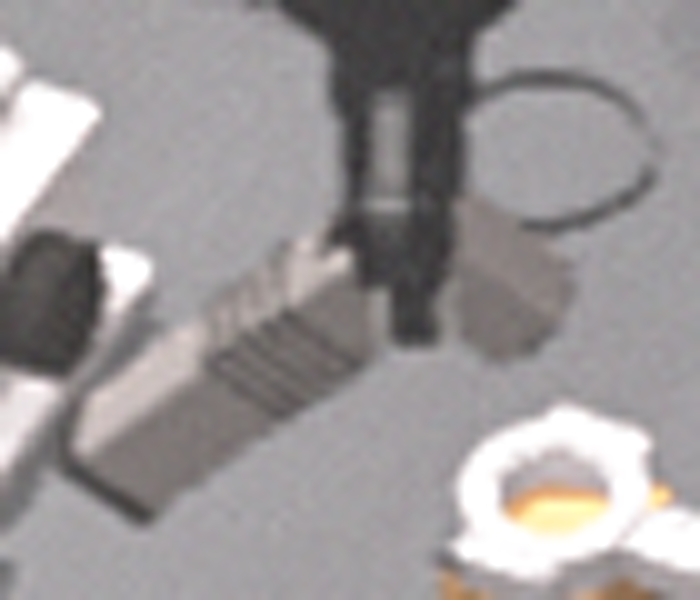

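View pics/w12d.png

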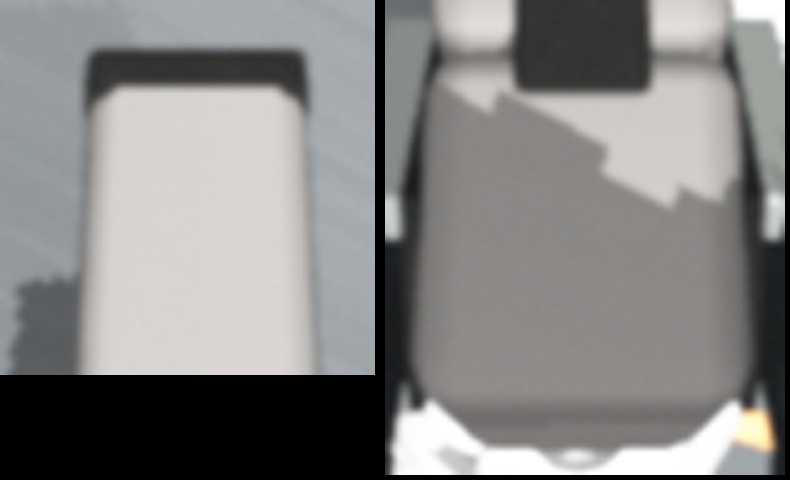

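```bash
python3 -c "
from h import *
from scipy.optimize import least_squares
T=np.array(json.load(open('w12.json')))
cam=-np.array(C['side']['R']).T@np.array(C['side']['t']);M0=lampT(T,45)
sy=np.sign((M0[:3,:3].T@(cam-M0[:3,3]))[1]);print('sy',sy,'grad cam in lamp',M0[:3,:3].T@(cam-M0[:3,3]))
W=[((.017,.014,0),(298.3,55.2)),((.017,-.014,0),(340.6,55.2)),((.017,0,.16),(None,322))]
S=[((-.017,sy*.014,0),(264.8,191.8)),((.017,sy*.014,0),(256.3,185.3)),((-.045,sy*.014,.13),(300.3,175.7)),((-.045,sy*.014,.16),(307.3,168.2))]
def res(p,full=False):
    M=lampT(T,p[0],p[1],p[2]);r=[]
    for X,o in W:
        q=wproj('w12',M[:3,:3]@X+M[:3,3]);r+=[q[1]-o[1]]
    for X,o in S:
        q=P('side',M[:3,:3]@X+M[:3,3])+p[3:5];r+=list((q-o))
    r+=[p[1]/.002,(p[2]-.1365)/.002,p[3]/2,p[4]/2]
    return np.array(r)
f=least_squares(res,[45,0,.1365,0,0]);print(f.x.round(4));print(f.fun.round(2))
J=f.jac;print('std',np.sqrt(np.diag(np.linalg.inv(J.T@J))).round(4))
M=lampT(T,*f.x[:3]);lens=M[:3,:3]@[-.045,0,.145]+M[:3,3];beam=-M[:3,0]
bore=np.array([.488,-.0561,.082]);d=bore-lens;print('lens',lens,'dist',np.linalg.norm(d),'aim err deg',np.degrees(np.arccos(d@beam/np.linalg.norm(d))),'miss',lens+beam*(bore-lens)[2]/beam[2]-bore)
e=bore-.15*beam-lens;print('corr tool cm',100*T[:3,:3].T@e)
"
```

```text
sy 1.0 grad cam in lamp [0.65126162 1.07633918 0.97680643]
[ 4.47466e+01 -2.10000e-03  1.38200e-01  4.08700e-01 -1.89580e+00]
[ 0.16  0.15  0.08 -0.16 -0.85 -0.4   0.04  0.21 -0.62  0.25  1.9  -1.03
  0.83  0.2  -0.95]
std [6.765e-01 1.700e-03 5.000e-04 5.039e-01 5.494e-01]
lens [ 0.58719347 -0.00706502  0.18878272] dist 0.15377361186642904 aim err deg 0.8719419788662756 miss [0.00313569 0.00049438 0.        ]
corr tool cm [-0.41658249 -0.09725147  0.11323209]
```

Lamp tilt fits as 44.7° ± 0.7°, with the lens 15.4 cm away and the aim off by 0.9°. I'll make a small trim, let it settle and check.

>>> drive_tool:
  gripper: [-1,-1,-1,-1,-1,-1]
  dp:
    - [-0.2,-0.1,0.1]
    - [-0.2,0,0]
    - [0,0,0]
    - [0,0,0]
    - [0,0,0]
    - [0,0,0]
  spin: [0,0,0,0,0,0]

```text
clock: 18.3
ee_pos: [0.6145, 0.008, 0.2108]
eef_rot: [-180.0, -0.0, 26.8]
force: [0.1, 0.2, -1.9]
grip_width: 0.0272
```

```bash
python3 -c "
from h import *
shot('w13')
from workcell import bot
import cv2
for n in ['side','scene']: cv2.imwrite(f'pics/{n}13.png',bot.camera(n)['img'][:,:,::-1])
print(bot.sense()['qd'].round(2))
print('diff wrist lamp rows',np.abs(cv2.imread('pics/w13.png')[50:120,290:350].astype(int)-cv2.imread('pics/w12.png')[50:120,290:350]).mean())
crop('side13','s13',310,170,60,60,8)
"
```

```text
18.3 [0.6145 0.008  0.2108] [-179.99   -0.     26.8 ] [ 0.1  0.2 -1.9] 0.0272
[-0.08 -0.03  0.02 -0.01  0.05  0.13  0.02]
diff wrist lamp rows 1.064126984126984
```

View pics/side13.png

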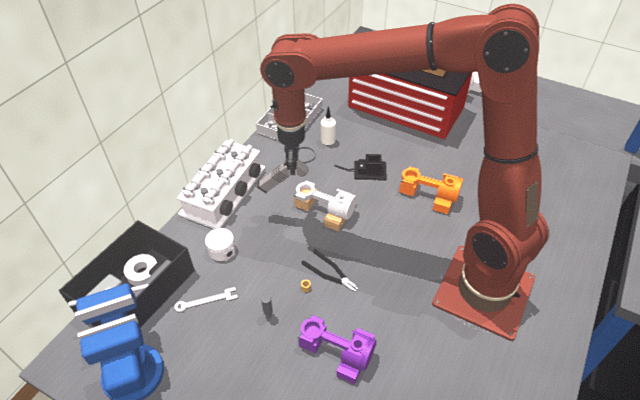

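View pics/s13.png

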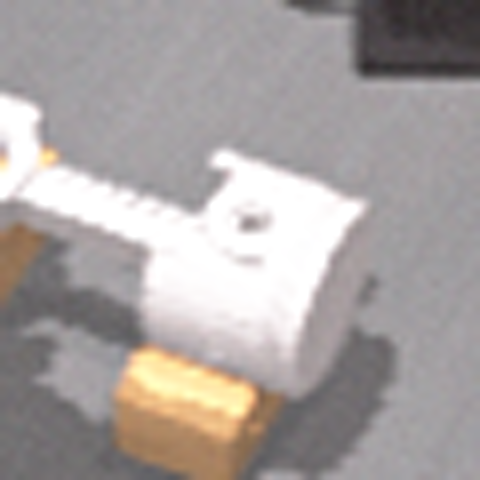

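View pics/scene13.png

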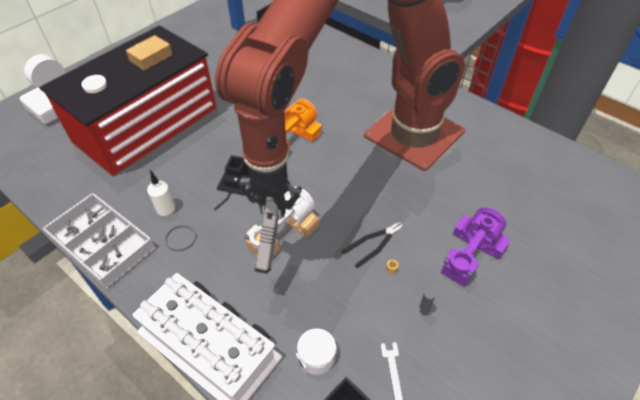

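All the bystanders are where they were, the pin is below the mouth, and the lamp is still, with only its own weight on the wrist. Handing in.

```bash
python3 -c "
from workcell import bot
print(bot.hand_in());s=bot.sense();print(s['clock'],s['ee_pos'],s['grip_width'])"
```

```text
the job is handed in; nothing more can be done
None
the job is handed in; nothing more can be done
```

I slid the gudgeon pin into the bore of the aluminium piston. Then I drew the lamp from its dock, tipped it forward against the socket rim while holding it in the gripper, and handed in at about 18.3 s.

- **Pin:** it went 16 mm in with no contact force before I let it go. In the wrist view its end sits just inside the mouth, and nothing protrudes in either fixed view. The 3 mm depth was judged by eye rather than measured. The pin's hole looked about 1.5 px narrower than its size predicts, which I put down to glare.
- **Lamp:** the tilt fits as 44.7° ± 0.7°. The fit put the lens 15.4 cm from the mouth with the aim off by 0.9°. I then trimmed the pose by about 4 mm to bring it to about 15 cm and on target, but did not repeat the fit. The side camera disagreed with the model by about 2 px, which is within its calibration.
- **Final state:** the arm was still, and the wrist felt only the lamp's weight, about 2 N. The other things on the bench look unmoved in the scene and side views.

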